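Log and run the flush check on a bench gas valve

ROBOT

A 6-joint arm with a two-finger parallel gripper is mounted at the origin on the work surface. World frame = base frame: x ahead of the robot, y to its left, z up, the work surface at z = 0. Lengths are in mm, angles in rad, forces in N, time in s.
With the tool pointing down it reaches from about 350 to 875 mm from the base axis. Payload 4.2 kg.
Tool frame: the origin (TCP) lies on the mounting face of the last link; the fingertips stand 173 mm ahead of it and the grasp point (between the pads) lies 155 mm ahead of it; z points along the fingers, y is the line along which they close (so a half turn about z gives the same grasp; the last joint's range is limited). The gripper opens to 85 mm and grips with 20 to 120 N. Pads are 22 mm wide; open, the fingers measure 114 mm over their backs; the gripper's body (76 mm by 85 mm) begins 54 mm behind the grasp point. The pads swing forward as they close: fully open they stand 13 mm farther back than shut.
Start: joints at [1.552, 0.385, 0.008, 0, -1.194, -0.259], TCP at [171.368, 601.027, 404.712] pointing down, gripper open.
Joint ranges: [-3.14, 3.14], [-1.21, 2.06], [-1.07, 1.41], [-3.16, 2.05], [-2.99, -0.16], [-3.1, 3.1]. Speed limits (rad/s): [2.79, 2.79, 3.14, 3.14, 3.14, 3.14].

INTERFACE

Orientations are given as a unit quaternion [x, y, z, w].
In Python, from bench import arm gives the robot as it stands.
- The arm moves only by the tool carry_out, never from a script. Its argument "rows" is a list of rows, each a list of 7 numbers: the shift along the tool's x, y, z as a fraction of full scale, then the turn, a rotation vector about the tool's x, y, z as a fraction of full scale, then the opening, from -1 (shut) to 1 (fully open). A call has 1 to 12 rows; each row is the pose to reach, as a shift and turn from the pose commanded when the call began, along the tool's axes at that moment, turning the shorter way round; what a row does not reach only later rows make up. Full scale, the value 1, is 20 cm for a shift and pi rad for a turn. A row lasts 1/8 s, in which the tool goes at most 62.5 mm and 10.7 degrees, less where a joint would pass 70% of its speed; a pose out of reach is approached as far as the arm can. A call with a number of a shift or a turn outside -1 to 1 is refused whole. A call with a gripper value outside its range is refused whole. The fingers move at their own pace and stop on an object; the grip force is fixed at half the most. Time passes only in rows, so rows that repeat a pose let the fingers close. It gives the time, the measured TCP pose, the force, the opening and the grip force at its end, in the units of the state.
- arm.read_state(): the state, without advancing time (a new reading comes with each control period).
- arm.get_image(name): name is "scene" or "side" or "wrist"; returns (picture, depth): 384x512x3 uint8, red, green, blue; 384x512 float32, mm along the optical axis (not along the pixel's ray), 0 where there is no reading.
- arm.calibration(name): a dict with "mtx" (3x3 intrinsics, pixels), "k1" (the pictures are not rectified: a ray, as slopes to the right and down, at radius r is drawn at 1 + k1 r^2 times it, then the intrinsics apply), "cam_to_world" (4x4, takes a point from camera to world coordinates). Camera axes: x right, y up, looking along -z (the intrinsics and any distortion apply to the point x, -y, -z); pixel columns grow to the right and rows downward; lengths in mm; the calibration is good to about 2 mm. A picture is of the moment at which its call begins: read the wrist's pose just before it. calibration takes no time and is no camera call; for the wrist camera it gives the pose at the moment of the call.
- arm.job_done(): hands the job in; it is judged then, once.
The state is a dict: "clock": time; "joints": joint angles; "joint_vel": joint speeds; "joint_efforts": joint torques, N m; "position": TCP position; "ee_rot": TCP orientation; "contact_force": force on the tool from outside, world axes, zero at the start; "wrist_torque": the same for the moment, N m; "gripper_width": finger opening in mm; "grasp_force": force on a finger pad.
Only numpy, scipy, OpenCV 4.12 (cv2) and the standard library are available. Lean on these libraries where they do the work, as an engineer would, in place of code of your own. Each camera call takes 0.05 s, during which the arm holds its last target. There are 200 camera calls.

TASK

Log a flush check and start it: swing the tally counter's sprung thumb lever round to its stop, then let it spring all the way back. After that flip the safety catch on the flush valve fully over, out of the lever's way, and only then pull the tall flush lever by its black cross bar to its stop. The lever is sprung, so the program finishes while the gripper is still holding it at its stop; do not let go, and leave the jar, the screwdriver and the cup alone.

Things in the scene. Friction and masses are not known exactly. Their poses are not given: they have to be found in the camera images.
- flush_valve: Fixed cream block 180 (x) x 160 (y) x 50 mm high, steel top. Origin: centre of its underside, z up; its -x side faces the robot (yaw within 0.35 rad). On top: flush lever at y = +15 mm, safety catch at y = -45 mm (lug to z = 105 at x = -22), round dial gauge (52 mm wide, top at z = 88) at x = 55, y = -45 mm.
- flush_lever (a joint): Sprung L-shaped lever: steel stem 10 x 12 mm, 105 mm long, black cross bar sticking out to the valve's +y at its end; hinges about the valve's y axis at valve (0, 15, 60) mm. 0 rad: at rest, leaning 0.35 rad to +x; 0.70 rad: pulled to its stop, leaning 0.35 rad to -x (bar goes 72 mm to -x, 7 mm higher half-way). Spring: 2.5 N at the bar at rest, 6 N at the stop; returns if let go. Blocked while the catch is not flipped.
- lever_grip (a point): Centre of the flush lever's cross bar (a round sleeve that turns freely about its own axis, 16 mm thick, 70 mm long along the valve's y, from 6 to 76 mm beside the stem); moves with the lever, at rest at valve (36, 56, 159) mm. Can be pinched from above, fingers closing along the valve's x.
- safety_catch (a joint): L-shaped steel catch turning about the valve's x axis, pivot at valve y = -45, z = 95 mm. As found (0 to 0.12 rad) its 75 mm long, 10 mm square bar lies level towards +y at x = 0, in front of the lever's stem, blocking it; its tab stands upright. Pushing the tab to -y lifts the bar upright; 1.3 rad: fully over, at its stop. Stiff hinge (2 N at the tab), stays where left.
- catch_tab (a point): Middle of the upper end of the catch's upright tab (26 mm wide along x, 8 mm thick along y, 50 mm tall above the pivot), at valve point (-45, -45, 145) mm when the catch is at 0 rad; moves with the catch, at 50 mm radius from the pivot.
- tally_counter: Bench tally counter, fixed: aluminium case 90 x 90 mm with its top at 76 mm on a base plate 130 x 120 mm, a row of four small windows in its -x face. Origin: centre of its underside, z up; its -x side faces roughly towards the robot (yaw within 0.35 rad).
- thumb_lever (a joint): Sprung thumb lever on top of the counter, turning about a vertical axis through counter point (+5, 0) mm, anticlockwise seen from above. 0 rad: at rest, pointing to the counter's -x turned 0.5 rad towards +y; 1.0 rad: at its stop, turned 0.5 rad towards -y. The spring takes about 1 N at the post at rest and 3 N at the stop, and brings it back when let go.
- thumb_post (a point): Middle of the upright round post (14 mm diameter, 36 mm tall, top at z = 121 mm, this point at z = 103 mm) at the end of the thumb lever, 75 mm from its axis; moves with the lever.
- jar: Closed jar, 70 mm diameter, 110 mm tall, loose bystander; origin at the centre of its underside.
- screwdriver: Screwdriver lying on the bench between valve and counter, pointing away from the robot, loose bystander, about 200 mm long, origin near its middle on the bench.
- cup: Steel cup, 72 mm wide, 70 mm tall, loose bystander; origin at the centre of its underside.
There are look-alikes about, which are no part of the job. Of the things shaped like the tally_counter, the aluminium one is meant.

How it is judged:
By the outcome, as a careful person would: the job done as asked, in the order asked, and still so for the second after the job is handed in, while the arm keeps its last pose, push and grip.
It also fails if it takes over 59 s, if anything falls off the work surface, if the arm or the gripper's body presses on something with over 40 N, if the wrist force passes 120 N, or if a joint passes its speed limit or range.

## Working session

There is one attempt and no reset: what is moved stays moved. The work goes in short steps, Python scripts to look and compute and a tool call to move; the robot and the scene stay as the last step left them, time stands still between calls to the robot, and variables do not carry over. Pictures are saved under pics/ and viewed, at most 10 in all, crops included, and the job is handed in when it is done.

Besides the shell and the picture viewer there is one more tool, called after ">>>" by a JSON object that holds its "fn" and its "kwargs". carry_out: Moves the arm, as the interface text tells. Its arguments: {"type":"object","properties":{"rows":{"type":"array"}},"required":["rows"]}

```bash
mkdir -p pics; ls; cat > h.py <<'E'
import numpy as np, cv2
from bench import arm
def grab(n):
    c=arm.calibration(n); p,d=arm.get_image(n); return p,d,c
def cloud(d,c):
    M=np.array(c["mtx"]);k=c["k1"];T=np.array(c["cam_to_world"])
    v,u=np.mgrid[:d.shape[0],:d.shape[1]]
    pts=np.stack([u,v],-1).reshape(-1,1,2).astype(float)
    r=cv2.undistortPoints(pts,M,np.array([k,0,0,0.])).reshape(d.shape+(2,))
    P=np.stack([r[...,0]*d,-r[...,1]*d,-d,np.ones_like(d)],-1)@T.T
    P=P[...,:3]; P[d<=0]=np.nan; return P
E
python3 - <<'E'
from h import *
print(arm.read_state())
for n in("scene","side"):
    p,d,c=grab(n); np.savez(n+".npz",p=p,d=d,P=cloud(d,c)); print(n,c)
    cv2.imwrite(f"pics/{n}0.png",cv2.resize(p[...,::-1],(800,600)))
E
```

```text
pics
{'clock': 0.0, 'joints': array([ 1.55161051e+00,  3.85578594e-01,  6.61744904e-03, -5.32042461e-04,
       -1.19402307e+00, -2.58588912e-01]), 'joint_vel': array([-2.28833623e-04, -3.06435883e-04, -1.23527495e-03, -8.53846868e-04,
       -4.70564257e-05,  1.31824785e-04]), 'joint_efforts': array([ 1.56611291e-04, -3.92290020e+01,  1.88393390e+01,  4.18633461e+00,
       -4.62568642e-03,  5.26199585e-06]), 'position': array([171.29710706, 600.8502141 , 403.59968189]), 'ee_rot': array([ 9.90356429e-01, -1.38538394e-01, -1.14851039e-04,  1.11564037e-03]), 'contact_force': array([-0.19696259, -0.1228394 ,  0.86081887]), 'wrist_torque': array([-0.03467705, -0.04813236, -0.02044157]), 'grasp_force': 0.0, 'gripper_width': 85.23909345071036}
scene {'mtx': array([[455.42589402,   0.        , 245.22905645],
       [  0.        , 455.42589402, 196.01304556],
       [  0.        ,   0.        ,   1.        ]]), 'k1': -0.15978810389027368, 'cam_to_world': array([[-4.93585192e-01, -7.26961216e-01,  4.77389828e-01,
         1.21450812e+03],
       [ 8.69692063e-01, -4.14506928e-01,  2.67992018e-01,
         3.27806288e+02],
       [ 3.06158837e-03,  5.47459036e-01,  8.36826882e-01,
         1.13582847e+03],
       [ 0.00000000e+00,  0.00000000e+00,  0.00000000e+00,
         1.00000000e+00]])}
side {'mtx': array([[462.92008653,   0.        , 258.06244464],
       [  0.        , 462.92008653, 192.21455313],
       [  0.        ,   0.        ,   1.        ]]), 'k1': 0.013823730854252257, 'cam_to_world': array([[ 6.82712563e-01,  4.13006868e-01, -6.02767686e-01,
        -7.54142308e+01],
       [-7.30686152e-01,  3.84600274e-01, -5.64074797e-01,
        -6.87821225e+02],
       [-1.14214827e-03,  8.25534952e-01,  5.64349838e-01,
         7.56272013e+02],
       [ 0.00000000e+00,  0.00000000e+00,  0.00000000e+00,
         1.00000000e+00]])}
```

View pics/scene0.png

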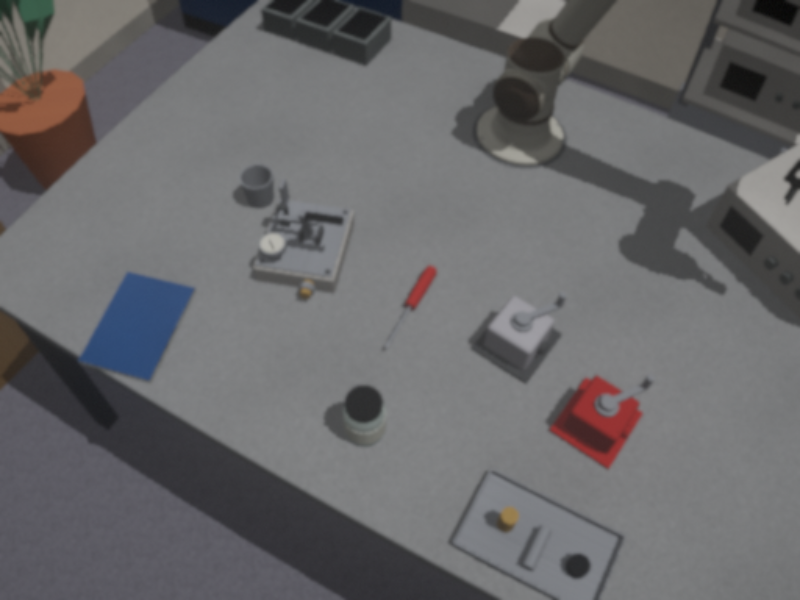

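View pics/side0.png

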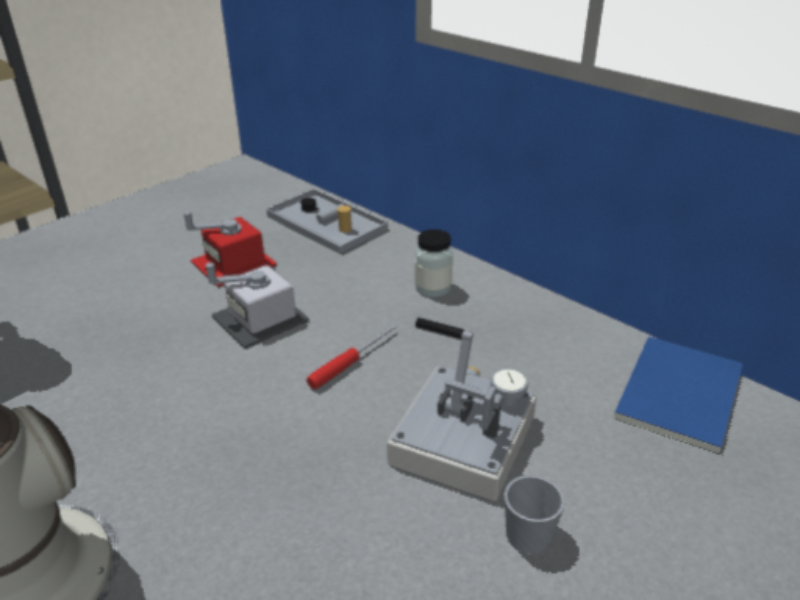

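The scene view shows two counters: grey aluminium at about (520,330) and red at (605,415). In the side view they are at (262,300) and (235,250). The aluminium one fits the description. The valve is at scene (303,243), the screwdriver at (410,300), the jar at (365,412) and the cup at (257,185). I'll confirm with a crop while measuring.

```bash
cat > m.py <<'E'
from h import *
S={n:np.load(n+".npz") for n in("scene","side")}
def sel(n,u0,u1,v0,v1):  # view px
    s=.64; a=slice(int(v0*s),int(v1*s)),slice(int(u0*s),int(u1*s)); return S[n]["P"][a].reshape(-1,3),S[n]["p"][a].reshape(-1,3)
R={"counter":{"scene":(470,575,285,380),"side":(195,312,255,345)},"valve":{"scene":(240,360,170,300),"side":(385,545,310,500)}}
for k,r in R.items():
    for n,b in r.items():
        P,C=sel(n,*b); z=P[:,2]
        bands={"counter":[(3,20),(70,80),(95,125)],"valve":[(44,55),(80,93),(97,112),(115,150),(145,175)]}[k]
        for lo,hi in bands:
            Q=P[(z>lo)&(z<hi)]
            if len(Q)<4: print(k,n,lo,len(Q));continue
            rc=cv2.minAreaRect(Q[:,:2].astype(np.float32))
            print(k,n,(lo,hi),len(Q),"rect",np.round(rc[0],1),np.round(rc[1],1),round(rc[2],1),"mean",Q.mean(0).round(1),"std",Q.std(0).round(1))
a=cv2.resize(S["scene"]["p"][180:310,290:420,::-1],(390,390),interpolation=2)
b=cv2.resize(S["side"]["p"][190:330,240:360,::-1],(390,455),interpolation=2)[:390]
cv2.imwrite("pics/crop1.png",np.hstack([a,b]))
E
python3 m.py
```

```text
counter scene (3, 20) 982 rect [483.8 217.6] [218.7 203.3] 25.8 mean [518.3 228.4   7.2] std [62.4 55.9  3.6]
counter scene (70, 80) 648 rect [520.5 216. ] [91.7 90.9] 82.6 mean [526.8 217.1  76.5] std [27.4 28.8  2.2]
counter scene (95, 125) 66 rect [495.3 238.1] [22.6 91.5] 47.0 mean [490.1 242.  104.5] std [27.9 21.8 10. ]
counter side (3, 20) 954 rect [548.4 289. ] [311.1 224.8] 52.0 mean [523.  258.7   8.9] std [57.8 97.4  3.9]
counter side (70, 80) 472 rect [518.2 211.9] [91.6 92.1] 81.5 mean [513.  200.7  75.1] std [28.9 24.2  1.9]
counter side (95, 125) 56 rect [484.1 233.3] [16.3 87.8] 45.2 mean [458.8 254.6 109.2] std [11.  10.7  8.5]
valve scene (44, 55) 1707 rect [ 521.2 -282.1] [261.2 245.4] 18.5 mean [ 536.1 -228.7   49.6] std [54.5 60.   2.5]
valve scene (80, 93) 233 rect [ 570.2 -256.7] [ 84.2 105.8] 83.7 mean [ 591.3 -259.1   86.4] std [24.2 15.8  2.5]
valve scene (97, 112) 122 rect [ 530.6 -256.6] [101.6  52.1] 69.5 mean [ 529.3 -263.3  102.3] std [13.6 27.8  3.5]
valve scene (115, 150) 79 rect [ 524.8 -255. ] [118.8  21.3] 60.3 mean [ 519.  -267.3  133.4] std [23.5 38.  10.2]
valve scene (145, 175) 170 rect [ 536.2 -222.9] [168.6  51.4] 75.0 mean [ 547.8 -181.1  162.1] std [14.  35.6  5.6]
valve side (44, 55) 3199 rect [ 524.6 -271.6] [206.2 215.8] 18.6 mean [ 508.  -252.6   49.6] std [47.9 52.7  1.9]
valve side (80, 93) 364 rect [ 558.5 -273.8] [ 91.9 116.9] 72.4 mean [ 583.4 -266.5   86.3] std [28.  17.4  2.5]
valve side (97, 112) 253 rect [ 528.9 -264.2] [100.   56.1] 72.8 mean [ 526.4 -255.1  101.9] std [14.7 31.7  3.5]
valve side (115, 150) 211 rect [ 524.3 -259.2] [115.3  20.7] 59.1 mean [ 523.8 -257.3  133.4] std [25.4 40.8  9.9]
valve side (145, 175) 307 rect [ 534.3 -228.7] [169.   52.2] 75.6 mean [ 544.  -190.5  160.2] std [12.7 32.4  6. ]
```

View pics/crop1.png

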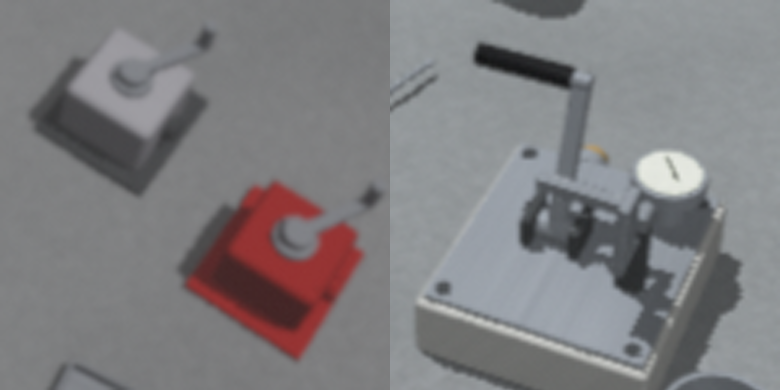

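The crop confirms that the upper-left counter is the aluminium one (post at about (205,38) in the crop), beside the red look-alike. It also shows the catch bar lying in front of the lever stem, with the black cross bar to the left. Next I'll refine the poses.

```bash
cat > m2.py <<'E'
from m import *
def gridrect(Q,s=2.5,k=5):
    o=Q[:,:2].min(0)-20; ij=((Q[:,:2]-o)/s).astype(int); g=np.zeros(ij.max(0)+20,np.uint8); g[ij[:,0],ij[:,1]]=1
    K=np.ones((k,k),np.uint8); g=cv2.morphologyEx(cv2.morphologyEx(g,3,K),2,K)
    n,l,st,_=cv2.connectedComponentsWithStats(g); b=1+st[1:,4].argmax()
    c=max(cv2.findContours((l==b).astype(np.uint8),0,1)[0],key=cv2.contourArea).reshape(-1,2)[:,::-1]
    rc=cv2.minAreaRect((c*s+o+s/2).astype(np.float32)); return np.round(rc[0],1),np.round(np.array(rc[1])+s,1),round(rc[2],1)
for k,(lo,hi) in {"counter":(73,79),"valve":(46,53)}.items():
    A=[]
    for n in("scene","side"):
        P,C=sel(n,*R[k][n]); Q=P[(P[:,2]>lo)&(P[:,2]<hi)]; A.append(Q); print(k,n,gridrect(Q))
    print(k,"both",gridrect(np.vstack(A)))
for n in("scene","side"):
    P,C=sel(n,*R["counter"][n]); Q=P[(P[:,2]>106)&(P[:,2]<126)&(P[:,0]<500)]; print("post",n,len(Q),Q.mean(0).round(1),np.median(Q,0).round(1),Q[:,2].max())
    P,C=sel(n,*R["valve"][n]); m=C.max(1)
    Q=P[(P[:,2]>82)&(P[:,2]<93)&(m>140)]; print("dial",n,len(Q),np.median(Q,0).round(1),cv2.minEnclosingCircle(Q[:,:2].astype(np.float32)) if len(Q) else 0)
    Q=P[(P[:,2]>145)&(P[:,2]<175)&(m<50)]; rc=cv2.minAreaRect(Q[:,:2].astype(np.float32)); print("bar",n,len(Q),Q.mean(0).round(1),np.round(rc[0],1),np.round(rc[1],1),rc[2])
    Q=P[(P[:,2]>120)&(P[:,2]<150)]; lo=Q[Q[:,1]<-270]; print("tab",n,len(lo),lo.mean(0).round(1),lo.std(0).round(1),lo[:,2].max())
for k,b in {"jar":(340,390,380,445),"cup":(238,277,165,210)}.items():
    P,C=sel("scene",*b); Q=P[P[:,2]>40]; print(k,np.nanmedian(Q,0).round(0),Q.min(0).round(),Q.max(0).round())
E
python3 m2.py | grep -v "^counter s.*mean\|^valve s.*mean"
```

```text
counter scene (array([521.3, 216.1]), array([93. , 92.3]), 81.9)
counter side (array([517. , 206.4]), array([87.5, 95. ]), 90.0)
counter both (array([519.1, 214.4]), array([98.9, 95.1]), 83.4)
valve scene (array([ 552.9, -226.8]), array([138.2, 163.1]), 17.4)
valve side (array([ 526.8, -240.9]), array([178.8, 160.5]), 18.0)
valve both (array([ 530.1, -236.5]), array([187.5, 167. ]), 18.0)
post scene 26 [463.3 262.4 116.6] [463.6 262.4 118.8] 125.36462864788791
dial scene 160 [ 594.8 -261.9   86.3] ((595.4256591796875, -262.4859924316406), 25.90436363220215)
bar scene 22 [ 552.5 -175.3  165.3] [ 551.1 -170.9] [ 4.2 56.5] 19.394990921020508
tab scene 49 [ 504.6 -292.4  136.5] [8.3 3.5 8.5] 148.19673859330533
post side 33 [457.  257.  115.5] [456.3 256.4 116.6] 121.82413910597325
dial side 263 [ 595.3 -264.2   86.6] ((580.0547485351562, -252.07858276367188), 45.852638244628906)
bar side 153 [ 542.2 -176.1  162.9] [ 542.9 -175.5] [10.5 64.7] 17.395734786987305
tab side 89 [ 498.5 -299.7  137. ] [8. 3. 8.] 146.7489500737097
jar [813.  67. 109.] [771.  27.  40.] [837.  97. 118.]
cup [ 456. -401.   59.] [ 420. -436.   40.] [ 495. -329.   75.]
```

```bash
cat > g.py <<'E'
import numpy as np
from bench import arm
from scipy.spatial.transform import Rotation as Rn
V=np.array([529,-237.5]);VY=.311;C=np.array([519.3,213]);CY=-.13
def rot(a):return np.array([[np.cos(a),-np.sin(a)],[np.sin(a),np.cos(a)]])
def vw(x,y,z):return np.r_[V+rot(VY)@[x,y],z]
def post(t,r=75):a=np.pi-.5+t+CY;return np.r_[C+rot(CY)@[5,0]+r*np.array([np.cos(a),np.sin(a)]),103]
def st():
    s=arm.read_state();print("t",round(s["clock"],2),"pos",s["position"].round(1),"F",s["contact_force"].round(1),"w",round(s["gripper_width"],1),"g",round(s["grasp_force"],1),"j",s["joints"].round(2));return s
def to(s,W):  # world TCP targets -> fractions, tool axes
    R=Rn.from_quat(s["ee_rot"])
    for w in W: print(np.round(w,0),"->",(R.inv().apply(np.array(w)-s["position"])/200).round(3))
E
python3 - <<'E'
from g import *
import h
S=np.load("scene.npz")["P"]; m=S[225:300,345:425].reshape(-1,3); Q=m[(m[:,2]>100)&(m[:,2]<126)]; print("redlever",len(Q),np.nanmedian(Q,0),Q.min(0),Q.max(0))
s=st(); yd=np.array([-.274,-.962,0]); z=np.array([0,0,265-103])
W=[post(0)-45*yd+[0,0,300],post(0)-45*yd+z]+[post(t)-21.5*yd+z for t in(0,.25,.5,.75,1.0,1.1)]
to(s,W)
E
```

```text
redlever 43 [542.16043482 450.96230515 119.80899263] [532.79051848 414.13891439 100.20858308] [596.00924063 458.25192062 125.20372183]
t 0.1 pos [171.3 600.9 403.7] F [-0.6 -0.4 -0.2] w 85.3 g 0.0 j [ 1.55  0.39  0.01 -0.   -1.19 -0.26]
[476. 300. 403.] -> [1.878 1.029 0.006]
[476. 300. 265.] -> [1.878 1.028 0.696]
[470. 277. 265.] -> [1.878 1.146 0.696]
[460. 261. 265.] -> [1.857 1.237 0.696]
[456. 243. 265.] -> [1.859 1.33  0.696]
[456. 224. 265.] -> [1.884 1.42  0.697]
[460. 206. 265.] -> [1.931 1.501 0.697]
[463. 199. 265.] -> [1.955 1.53  0.697]
```

>>> {"fn": "carry_out", "kwargs": {"rows": [[0.1,0.055,0,0,0,0,-1],[0.28,0.153,0,0,0,0,-1],[0.5,0.27,0,0,0,0,-1],[0.72,0.39,0,0,0,0,-1],[0.92,0.5,0,0,0,0,-1],[1,0.55,0,0,0,0,-1]]}}

```text
clock: 0.85
position: [335.1, 437.8, 404.7]
ee_rot: [0.99, -0.14, -0.0, 0.0]
contact_force: [-0.2, 0.5, 0.2]
gripper_width: -0.2
grasp_force: 0.0
```

>>> {"fn": "carry_out", "kwargs": {"rows": [[0.15,0.08,0,0,0,0,-1],[0.4,0.22,0,0,0,0,-1],[0.65,0.36,0,0,0,0,-1],[0.82,0.45,0,0,0,0,-1],[0.88,0.48,0.1,0,0,0,-1],[0.88,0.48,0.3,0,0,0,-1],[0.88,0.48,0.5,0,0,0,-1],[0.88,0.48,0.65,0,0,0,-1],[0.88,0.48,0.695,0,0,0,-1],[0.88,0.48,0.695,0,0,0,-1],[0.88,0.48,0.695,0,0,0,-1]]}}

```text
clock: 2.22
position: [476.8, 300.3, 267.2]
ee_rot: [0.99, -0.138, 0.001, -0.001]
contact_force: [0.3, 0.7, 0.5]
gripper_width: -0.3
grasp_force: 0.0
```

```bash
cat > pic.py <<'E'
from h import *
import sys
n,f,u0,u1,v0,v1=sys.argv[1],sys.argv[2],*map(int,sys.argv[3:])
p,d,c=grab(n); k=min(780/(u1-u0),580/(v1-v0))
np.savez(f+".npz",p=p,d=d,P=cloud(d,c)); cv2.imwrite(f"pics/{f}.png",cv2.resize(p[v0:v1,u0:u1,::-1],None,fx=k,fy=k,interpolation=2))
E
python3 pic.py side ct 90 250 110 240
python3 - <<'E'
from g import *
s=st(); yd=np.array([-.274,-.962,0]); z=np.array([0,0,265-103])
to(s,[post(t)-21.5*yd+z for t in(0,.2,.4,.6,.8,1.0,1.1)])
E
```

```text
t 2.27 pos [476.8 300.2 267.2] F [ 0.2 -0.3  0. ] w -0.1 g 0.0 j [ 0.85  0.42 -0.33  0.   -0.82  0.44]
[470. 277. 265.] -> [-0.003  0.12   0.011]
[462. 264. 265.] -> [-0.022  0.193  0.011]
[457. 250. 265.] -> [-0.026  0.268  0.01 ]
[455. 235. 265.] -> [-0.015  0.342  0.01 ]
[456. 220. 265.] -> [0.01  0.412 0.01 ]
[460. 206. 265.] -> [0.049 0.476 0.01 ]
[463. 199. 265.] -> [0.074 0.505 0.01 ]
```

View pics/ct.png

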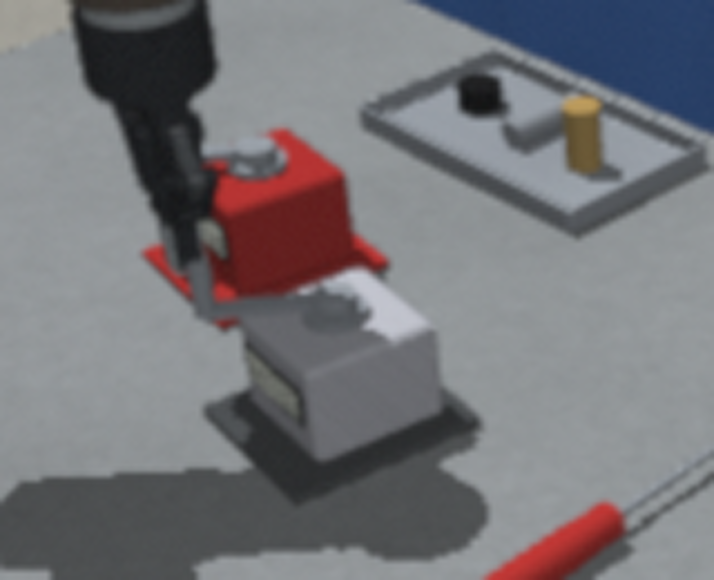

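The fingers are just behind the thumb post, which is at about (200,280) in the crop. Next I push along the arc.

>>> {"fn": "carry_out", "kwargs": {"rows": [[0,0.06,0,0,0,0,-1],[-0.005,0.12,0,0,0,0,-1],[-0.02,0.16,0,0,0,0,-1],[-0.024,0.2,0,0,0,0,-1],[-0.026,0.235,0,0,0,0,-1],[-0.026,0.27,0,0,0,0,-1],[-0.02,0.31,0,0,0,0,-1],[-0.015,0.345,0,0,0,0,-1],[0,0.38,0,0,0,0,-1],[0.01,0.41,0,0,0,0,-1]]}}

```text
clock: 3.52
position: [456.0, 220.0, 265.7]
ee_rot: [0.99, -0.139, 0.0, -0.0]
contact_force: [-0.4, 2.5, -0.4]
gripper_width: 0.2
grasp_force: 1.3
```

>>> {"fn": "carry_out", "kwargs": {"rows": [[0.01,0.015,0,0,0,0,-1],[0.02,0.03,0,0,0,0,-1],[0.03,0.05,0,0,0,0,-1],[0.04,0.065,0,0,0,0,-1],[0.04,0.065,0,0,0,0,-1]]}}

```text
clock: 4.15
position: [460.3, 206.5, 265.9]
ee_rot: [0.99, -0.139, 0.001, -0.002]
contact_force: [-2.5, 7.3, -1.7]
gripper_width: -0.1
grasp_force: 3.2
```

```bash
python3 pic.py scene c2 290 420 160 270
python3 - <<'E'
from g import *
s=st(); yd=np.array([-.274,-.962,0]); z=np.array([0,0,265-103])
to(s,[post(t)-21.5*yd+z for t in(1.0,1.1)])
E
```

```text
t 4.2 pos [460.3 206.5 265.9] F [-2.1  6.3 -0.5] w -0.3 g 3.2 j [ 0.74  0.33 -0.47 -0.   -0.76  0.55]
[460. 206. 265.] -> [0.001 0.003 0.004]
[463. 199. 265.] -> [0.025 0.032 0.004]
```

View pics/c2.png

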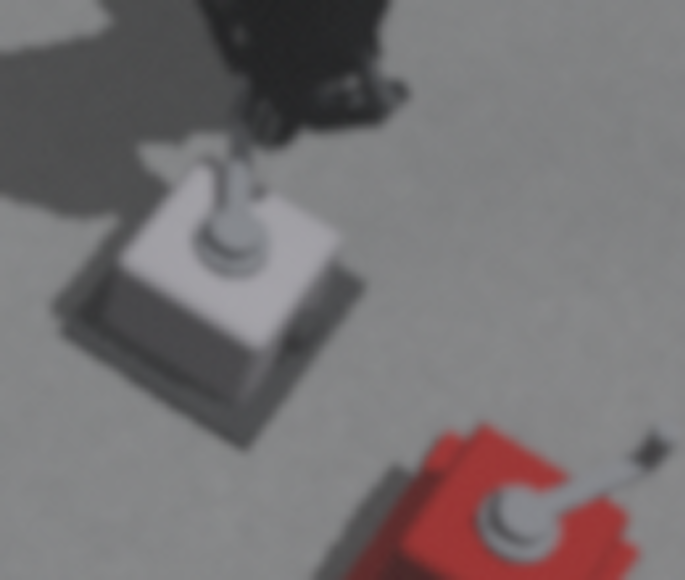

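The lever has swung to the other side (now at about (240,180)), and the force jumped from 2.5 to 7 N, so it seems to be at the stop. I'll push a little more to confirm.

>>> {"fn": "carry_out", "kwargs": {"rows": [[0.01,0.015,0,0,0,0,-1],[0.015,0.025,0,0,0,0,-1],[0.015,0.025,0,0,0,0,-1]]}}

```text
clock: 4.58
position: [461.8, 203.6, 266.2]
ee_rot: [0.99, -0.139, 0.002, -0.005]
contact_force: [-7.0, 20.2, -3.0]
gripper_width: -0.4
grasp_force: 8.4
```

That is firmly at the stop (20 N, barely moving). Next I return along the arc.

>>> {"fn": "carry_out", "kwargs": {"rows": [[-0.025,-0.04,0,0,0,0,-1],[-0.055,-0.09,0,0,0,0,-1],[-0.075,-0.14,0,0,0,0,-1],[-0.085,-0.19,0,0,0,0,-1],[-0.09,-0.23,0,0,0,0,-1],[-0.09,-0.27,0,0,0,0,-1],[-0.085,-0.31,0,0,0,0,-1],[-0.07,-0.36,0,0,0,0,-1],[-0.065,-0.41,0,0,0,0,-1],[-0.065,-0.46,0,0,0,0,-1],[-0.065,-0.52,0,0,0,0,-1],[-0.065,-0.52,0,0,0,0,-1]]}}

```text
clock: 6.08
position: [477.7, 304.5, 265.5]
ee_rot: [0.99, -0.138, -0.0, 0.0]
contact_force: [-1.0, -0.6, -0.3]
gripper_width: 0.2
grasp_force: 0.0
```

>>> {"fn": "carry_out", "kwargs": {"rows": [[0,0,-0.1,0,0,0,-1],[0,0,-0.3,0,0,0,-1],[0,0,-0.5,0,0,0,-1],[0,0,-0.65,0,0,0,-1],[0,0,-0.7,0,0,0,-1]]}}

```text
clock: 6.7
position: [477.5, 303.5, 407.7]
ee_rot: [0.99, -0.138, 0.001, -0.001]
contact_force: [-0.3, -0.4, -0.3]
gripper_width: -0.2
grasp_force: 0.0
```

```bash
python3 pic.py side c3 90 250 110 240
python3 - <<'E'
from g import *
s=st()
P=np.load("c3.npz")["P"][160:225,120:205].reshape(-1,3); Q=P[(P[:,2]>106)&(P[:,2]<126)&(P[:,0]<500)]; print("post",len(Q),Q.mean(0))
R=Rn.from_quat(s["ee_rot"]); x=R.apply([1,0,0]); print("xyaw",np.arctan2(x[1],x[0]),"target",VY-np.pi/2)
to(s,[vw(-50,20,405)])
E
```

```text
t 6.75 pos [477.5 303.5 407.8] F [0.7 0.5 1.4] w 0.1 g 0.0 j [ 0.85  0.28 -0.14  0.   -1.15  0.44]
post 32 [457.16876311 257.04443061 115.74406039]
xyaw -0.2778194148145955 target -1.2597963267948966
[ 475. -234.  405.] -> [0.726 2.586 0.008]
```

The post is back at (457,257), exactly where it was at rest. On to the valve.

>>> {"fn": "carry_out", "kwargs": {"rows": [[0.03,0.1,0,0,0,0.03,-1],[0.08,0.28,0,0,0,0.08,-1],[0.13,0.46,0,0,0,0.13,-1],[0.18,0.64,0,0,0,0.18,-1],[0.23,0.82,0,0,0,0.23,-1],[0.28,1,0,0,0,0.28,-1],[0.28,1,0,0,0,0.3126,-1],[0.28,1,0,0,0,0.3126,-1]]}}

```text
clock: 7.75
position: [476.2, 95.4, 404.3]
ee_rot: [0.808, -0.589, -0.001, 0.001]
contact_force: [0.3, 0.3, -0.1]
gripper_width: -0.3
grasp_force: 0.0
```

```bash
python3 - <<'E'
from g import *
s=st()
R=Rn.from_quat(s["ee_rot"]); x=R.apply([1,0,0]); print("xyaw",np.arctan2(x[1],x[0]),"target",VY-np.pi/2)
# finger half-width 11 along valve y, corner at y,z -> TCP at y+11, z+173
to(s,[vw(-48,-10,408),vw(-48,-10,135+173)])
E
```

```text
t 7.75 pos [476.2  95.4 404.3] F [ 0.3  0.3 -0.1] w -0.3 g 0.0 j [ 0.53  0.15 -0.32 -0.   -1.1  -0.22]
xyaw -1.2597618201406342 target -1.2597963267948966
[ 486. -262.  408.] -> [ 1.715  0.498 -0.017]
[ 486. -262.  308.] -> [1.715 0.497 0.483]
```

>>> {"fn": "carry_out", "kwargs": {"rows": [[0.1,0.03,0,0,0,0,-1],[0.3,0.09,0,0,0,0,-1],[0.5,0.15,0,0,0,0,-1],[0.7,0.21,0,0,0,0,-1],[0.9,0.27,0,0,0,0,-1],[1,0.3,0,0,0,0,-1]]}}

```text
clock: 8.5
position: [480.5, -114.0, 404.6]
ee_rot: [0.808, -0.589, -0.001, 0.001]
contact_force: [0.4, 0.4, 0.1]
gripper_width: -0.2
grasp_force: 0.0
```

>>> {"fn": "carry_out", "kwargs": {"rows": [[0.15,0.04,0,0,0,0,-1],[0.35,0.1,0,0,0,0,-1],[0.55,0.16,0,0,0,0,-1],[0.68,0.2,0,0,0,0,-1],[0.715,0.2,0,0,0,0,-1],[0.715,0.2,0.15,0,0,0,-1],[0.715,0.2,0.3,0,0,0,-1],[0.715,0.2,0.42,0,0,0,-1],[0.715,0.2,0.47,0,0,0,-1],[0.715,0.2,0.47,0,0,0,-1]]}}

```text
clock: 9.75
position: [486.5, -260.6, 311.3]
ee_rot: [0.808, -0.589, -0.001, 0.0]
contact_force: [0.0, -1.7, -0.3]
gripper_width: 0.2
grasp_force: 0.0
```

```bash
python3 pic.py side v1 250 370 190 290
python3 - <<'E'
from g import *
s=st()
W=[]
for t in(0,.3,.6,.9,1.1,1.3):
    W.append(vw(-48,-45-38*np.sin(t)+4*np.cos(t)+11,95+38*np.cos(t)+4*np.sin(t)+173))
to(s,W)
E
```

```text
t 9.8 pos [ 486.8 -260.8  312.1] F [ 0.   0.5 -0.5] w -0.0 g 0.0 j [-0.2   0.35 -0.3   0.   -0.92  0.51]
[ 492. -281.  306.] -> [0.103 0.003 0.031]
[ 496. -292.  305.] -> [0.16  0.003 0.033]
[ 499. -302.  302.] -> [0.214 0.004 0.053]
[ 502. -311.  295.] -> [0.26  0.004 0.087]
[ 504. -315.  289.] -> [0.284 0.004 0.117]
[ 505. -318.  282.] -> [0.301 0.004 0.151]
```

View pics/v1.png

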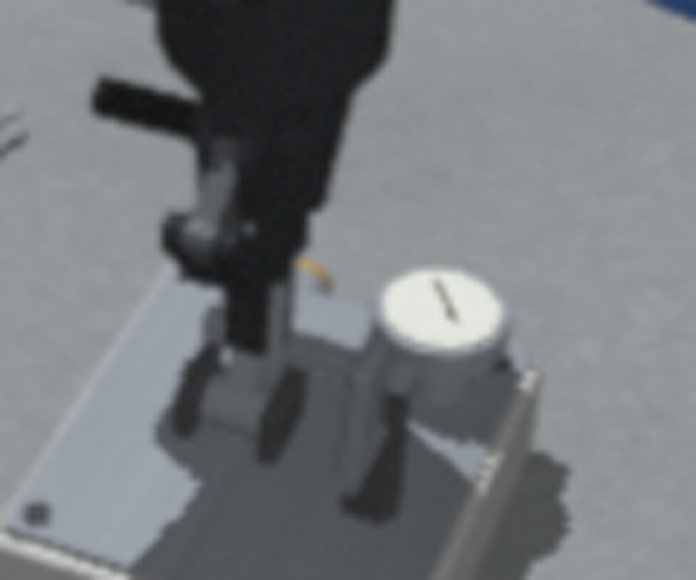

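```bash
python3 - <<'E'
from h import *
from g import vw
c=arm.calibration("side");M=np.array(c["mtx"]);T=np.linalg.inv(np.array(c["cam_to_world"]))
def pj(w):
    q=T@np.r_[w,1]; x,y=q[0]/-q[2],-q[1]/-q[2]; s=1+c["k1"]*(x*x+y*y); uv=M@[x*s,y*s,1]; return ((uv[:2]-[250,190])*5.8).round()
for n,w in {"tabtop":(-45,-45,145),"tabpiv":(-45,-45,95),"barpiv":(0,-45,95),"barend":(0,30,95),"tip":(-48,-10,137),"lug":(-22,-45,105)}.items(): print(n,pj(vw(*w)))
S=np.load("v1.npz")["P"]; Q=S.reshape(-1,3)
R=np.linalg.inv(np.array([[np.cos(.311),-np.sin(.311)],[np.sin(.311),np.cos(.311)]]))
q=(Q[:,:2]-[529,-237.5])@R.T; m=(abs(q[:,0]+30)<50)&(q[:,1]<-33)&(q[:,1]>-75)&(Q[:,2]>70)&(Q[:,2]<160)
for lo in range(70,160,10):
    k=m&(Q[:,2]>=lo)&(Q[:,2]<lo+10); print(lo,k.sum(),q[k].mean(0).round(1),q[k].min(0).round(),q[k].max(0).round())
E
```

```text
tabtop [358. 353.]
tabpiv [349. 460.]
barpiv [391. 381.]
barend [200. 323.]
tip [258. 346.]
lug [373. 398.]
70 19 [-25.2 -53. ] [-28. -58.] [-18. -48.]
80 18 [-24.4 -54. ] [-27. -57.] [-16. -50.]
90 64 [-26.2 -50.4] [-57. -57.] [  8. -42.]
100 47 [-31.9 -50.7] [-57. -56.] [  7. -43.]
110 26 [-50.9 -49.6] [-58. -52.] [-32. -45.]
120 20 [-50.8 -50.3] [-57. -53.] [-34. -45.]
130 27 [-50.5 -50.2] [-58. -53.] [-32. -45.]
140 44 [-45.3 -49.4] [-57. -53.] [-31. -45.]<stdin>:11: RuntimeWarning: Mean of empty slice.
  ret = um.true_divide(
Traceback (most recent call last):
ValueError: zero-size array to reduction operation minimum which has no identity
```

The tab is confirmed at valve x −58 to −32, y about −49, z up to 148 (crop about (355,355–470)). The fingers are beside it on the +y side. Pushing now.

>>> {"fn": "carry_out", "kwargs": {"rows": [[0.05,0,0.02,0,0,0,-1],[0.1,0,0.03,0,0,0,-1],[0.13,0,0.03,0,0,0,-1],[0.16,0,0.033,0,0,0,-1],[0.19,0,0.043,0,0,0,-1],[0.214,0,0.053,0,0,0,-1],[0.24,0,0.07,0,0,0,-1],[0.26,0,0.087,0,0,0,-1],[0.273,0,0.1,0,0,0,-1],[0.284,0,0.117,0,0,0,-1],[0.294,0,0.133,0,0,0,-1],[0.3,0,0.148,0,0,0,-1]]}}

```text
clock: 11.3
position: [504.9, -318.6, 282.0]
ee_rot: [0.808, -0.589, 0.0, 0.0]
contact_force: [1.2, -0.9, 3.6]
gripper_width: -0.2
grasp_force: 1.7
```

```bash
python3 pic.py side v2 250 370 190 290; python3 -c "
from g import *;st()"
```

```text
t 11.35 pos [ 504.7 -318.5  281.5] F [ 1.5 -1.2  3.6] w -0.1 g 1.4 j [-0.29  0.45 -0.22  0.   -0.9   0.6 ]
```

View pics/v2.png

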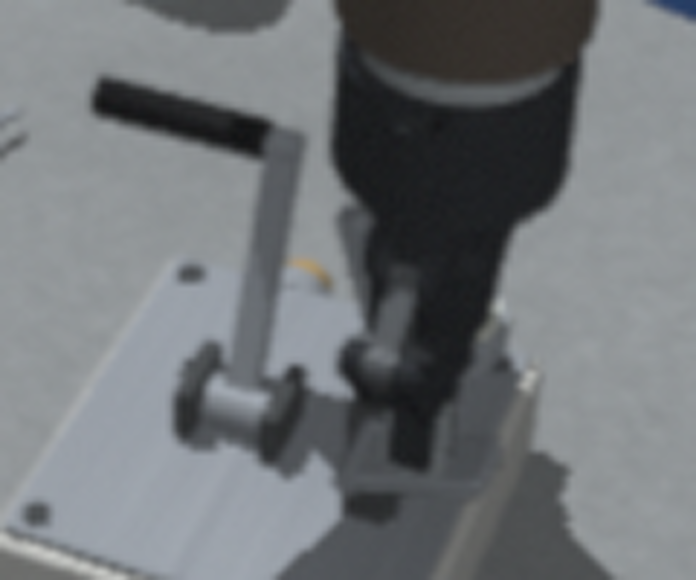

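The catch bar now stands nearly upright (about (355,250)) and the stem is free. I'll press further to reach its stop.

>>> {"fn": "carry_out", "kwargs": {"rows": [[0,0,0.015,0,0,0,-1],[0.003,0,0.03,0,0,0,-1],[0.003,0,0.03,0,0,0,-1]]}}

```text
clock: 11.72
position: [504.9, -318.8, 279.7]
ee_rot: [0.808, -0.588, 0.001, 0.0]
contact_force: [-3.8, 3.5, 18.8]
gripper_width: -0.1
grasp_force: 10.0
```

>>> {"fn": "carry_out", "kwargs": {"rows": [[0,0,-0.05,0,0,0,-1],[0,0,-0.2,0,0,0,-1],[0,0,-0.4,0,0,0,1],[0,0,-0.5,0,0,0,1],[-0.1,0,-0.5,0,0,0,1],[-0.3,0,-0.5,0,0,0,1],[-0.5,-0.15,-0.5,0,0,0,1],[-0.65,-0.3,-0.5,0,0,0,1],[-0.65,-0.38,-0.5,0,0,0,1],[-0.65,-0.38,-0.5,0,0,0,1]]}}

```text
clock: 12.98
position: [537.9, -171.6, 374.9]
ee_rot: [0.808, -0.589, -0.001, 0.001]
contact_force: [-0.9, -0.6, 0.1]
gripper_width: 85.2
grasp_force: 0.0
```

```bash
python3 pic.py scene v3 140 240 90 190;  python3 - <<'E'
from g import *
s=st()
for f,sl in(("v2",(slice(200,220),slice(262,302))),("side",(slice(200,220),slice(262,302)))):
    z=np.load(f+".npz"); P=z["P"][sl].reshape(-1,3); m=z["p"][sl].reshape(-1,3).max(1)
    Q=P[(m<60)&(P[:,2]>140)]; q=(Q[:,:2]-V)@rot(VY); print(f,len(q),np.median(q,0),q.min(0),q.max(0),np.median(Q[:,2]),Q[:,2].max())
to(s,[vw(36,56,405),vw(36,56,314)])
E
```

```text
t 13.03 pos [ 537.3 -172.2  375. ] F [0.  0.4 0.5] w 85.7 g 0.0 j [-0.02  0.31 -0.19 -0.   -1.08  0.33]
v2 172 [31.04274963 54.3741659 ] [26.2043654  21.46836649] [38.23346267 87.93817827] 163.86273248438897 168.8458328817013
side 170 [31.25030099 54.38634939] [26.79166427 22.46296644] [37.55248103 88.4087697 ] 163.7033782420885 168.5270506215304
[ 546. -173.  405.] -> [ 0.018 -0.04  -0.15 ]
[ 546. -173.  314.] -> [ 0.019 -0.041  0.305]
```

View pics/v3.png

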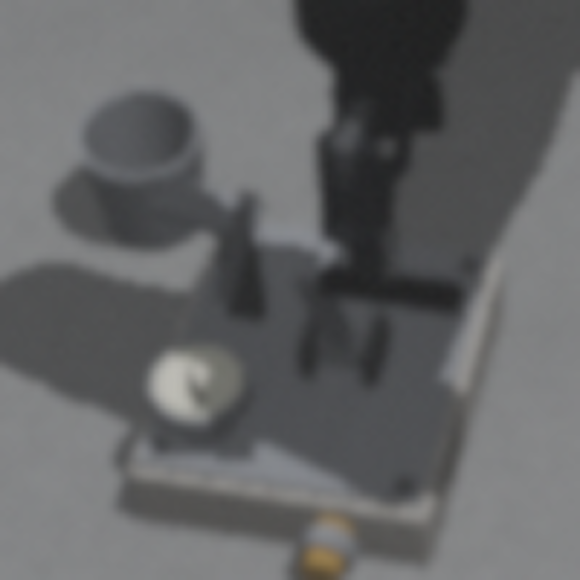

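The catch stands upright and clear (about (240,250)), and the cross bar (about (390,290)) is below the open gripper. Lowering onto it and gripping.

>>> {"fn": "carry_out", "kwargs": {"rows": [[0.019,-0.041,0.05,0,0,0,1],[0.019,-0.041,0.15,0,0,0,1],[0.019,-0.041,0.25,0,0,0,1],[0.019,-0.041,0.305,0,0,0,1],[0.019,-0.041,0.305,0,0,0,0],[0.019,-0.041,0.305,0,0,0,-1],[0.019,-0.041,0.305,0,0,0,-1],[0.019,-0.041,0.305,0,0,0,-1],[0.019,-0.041,0.305,0,0,0,-1],[0.019,-0.041,0.305,0,0,0,-1]]}}

```text
clock: 14.28
position: [547.1, -172.7, 315.8]
ee_rot: [0.808, -0.589, 0.001, -0.001]
contact_force: [2.7, 1.1, 1.2]
gripper_width: 14.4
grasp_force: 58.5
```

```bash
python3 - <<'E'
from g import *
s=st(); p=s["position"]; q=(p[:2]-V)@rot(VY); print("valve",q,p[2]-155)
R=Rn.from_quat(s["ee_rot"])
for t in np.arange(.1,.86,.1):
    a=.35-t; d=np.r_[rot(VY)@[105*np.sin(a)-36,0],105*(np.cos(a)-np.cos(.35))]; print(round(t,2),(R.inv().apply(d)/200).round(3))
E
```

```text
t 14.28 pos [ 547.1 -172.7  315.8] F [2.7 1.1 1.2] w 14.4 g 58.5 j [-0.02  0.38 -0.25  0.   -0.95  0.34]
valve [37.06037436 56.14464174] 160.79095882281445
0.1 [-0.     0.05  -0.016]
0.2 [-0.     0.101 -0.026]
0.3 [-0.     0.154 -0.032]
0.4 [-0.     0.206 -0.032]
0.5 [-0.     0.258 -0.027]
0.6 [-0.     0.31  -0.016]
0.7 [-0.     0.36  -0.001]
0.8 [-0.     0.408  0.019]
```

>>> {"fn": "carry_out", "kwargs": {"rows": [[0,0.025,-0.008,0,0,0,-1],[0,0.05,-0.016,0,0,0,-1],[0,0.075,-0.021,0,0,0,-1],[0,0.1,-0.026,0,0,0,-1],[0,0.13,-0.029,0,0,0,-1],[0,0.155,-0.032,0,0,0,-1],[0,0.18,-0.032,0,0,0,-1],[0,0.205,-0.032,0,0,0,-1],[0,0.23,-0.029,0,0,0,-1],[0,0.258,-0.027,0,0,0,-1],[0,0.285,-0.021,0,0,0,-1],[0,0.31,-0.016,0,0,0,-1]]}}

```text
clock: 15.78
position: [487.3, -192.4, 318.4]
ee_rot: [0.808, -0.589, 0.001, -0.0]
contact_force: [5.3, -2.7, 1.9]
gripper_width: 13.6
grasp_force: 58.9
```

>>> {"fn": "carry_out", "kwargs": {"rows": [[0,0.025,0.008,0,0,0,-1],[0,0.05,0.016,0,0,0,-1],[0,0.055,0.018,0,0,0,-1],[0,0.055,0.018,0,0,0,-1]]}}

```text
clock: 16.27
position: [478.1, -195.3, 315.6]
ee_rot: [0.808, -0.589, 0.002, -0.001]
contact_force: [7.3, -0.1, 4.4]
gripper_width: 14.0
grasp_force: 59.3
```

```bash
python3 - <<'E'
from g import *
s=st(); p=s["position"]; print("valve",(p[:2]-V)@rot(VY),p[2]-155, "Fv",s["contact_force"][:2]@rot(VY))
E
```

```text
t 16.27 pos [ 478.1 -195.3  315.6] F [ 7.3 -0.1  4.4] w 14.0 g 59.3 j [-0.07  0.29 -0.38  0.   -0.89  0.38]
valve [-35.54951713  55.7041798 ] 160.58347751119874 Fv [ 6.97108464 -2.31638672]
```

>>> {"fn": "carry_out", "kwargs": {"rows": [[0,0.01,0.004,0,0,0,-1],[0,0.02,0.008,0,0,0,-1],[0,0.02,0.008,0,0,0,-1],[0,0.02,0.008,0,0,0,-1]]}}

```text
clock: 16.77
position: [476.5, -195.7, 315.5]
ee_rot: [0.809, -0.588, 0.006, -0.004]
contact_force: [11.2, 5.4, 7.4]
gripper_width: 14.0
grasp_force: 59.6
```

```bash
python3 pic.py side v4 230 370 170 280; python3 - <<'E'
from g import *
s=st(); p=s["position"]; print("valve",(p[:2]-V)@rot(VY),p[2]-155, "Fv",s["contact_force"][:2]@rot(VY))
E
```

```text
t 16.82 pos [ 476.5 -195.7  315.4] F [12.3  4.6  7.4] w 14.0 g 59.6 j [-0.07  0.28 -0.39 -0.   -0.88  0.39]
valve [-37.2390474   55.82658268] 160.4314349167538 Fv [13.09997688  0.65854815]
```

View pics/v4.png

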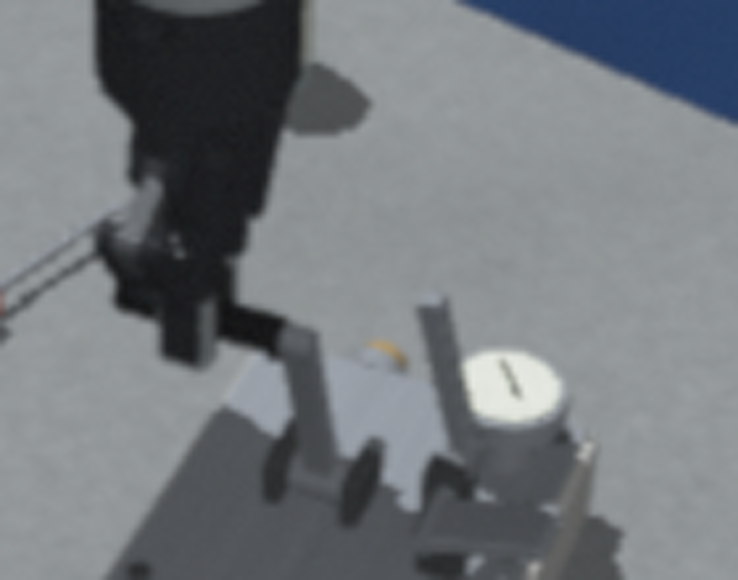

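The gripper is holding the cross bar with the stem leaning to −x. Travel is 74 mm and the pull is 13 N against a 6 N spring, so it is on the stop. The catch bar is still up and clear (430,300 to 455,440). Handing in.

```bash
python3 -c "
from bench import arm
print(arm.job_done())"
```

```text
the job is handed in; nothing more can be done
None
```

I ran the thumb lever to its stop and back to rest, flipped the catch fully over, and handed the job in at about 17 s with the gripper still holding the flush lever at its stop; the jar, screwdriver and cup were not touched.

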